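# Sort the small-parts box and the syringe into their bins

### The arm

A 6-joint arm with a two-finger parallel gripper is mounted at the origin on a cart in front of the work surface, level with it; the furniture and walls round the work are solid. World frame = base frame: x ahead of the robot, y to its left, z up, the work surface at z = 0. Lengths are in m, angles in rad, forces in N, time in s.
With the tool pointing down it reaches from about 0.3 to 1 m from the base axis. Payload 5.1 kg.
Tool frame: the origin (TCP) lies midway between the tips of the shut fingers; the grasp point (between the pads) lies 19 mm behind it; z points along the fingers, x is the direction in which the jaws open and shut, and the axes are right-handed (so a half turn about z gives the same grasp; the last joint's range is limited). The gripper opens to 95 mm and grips with 3 to 60 N. Pads are 20 mm wide; open, the fingers measure 119 mm over their backs; the gripper's body (75 mm by 180 mm) begins 59 mm behind the grasp point.
Start: joints at [-1.189, 0.124, 1.65, -0, 1.367, -0.083], TCP at [0.291, -0.581, 0.215] pointing down, gripper open.
Joint ranges: [-2.61, 2.61], [-1.02, 2.33], [0.03, 2.71], [-1.35, 4.49], [0.32, 2.68], [-2.91, 2.91]. Speed limits (rad/s): [2.57, 2.57, 3.14, 3.14, 3.14, 3.14].

### API

Orientations are given as a unit quaternion [x, y, z, w].
In Python, from rig import state, vision, bot gives the robot as it stands.
- The arm moves only by the tool servo_tool, never from a script. Its argument "rows" is a list of rows, each an object with "delta_rot": the turn, a rotation vector about the world's x, y, z as a fraction of full scale, a list of three; "translation": the shift along the world's x, y, z as a fraction of full scale, a list of three; "jaw": the closure in counts, from 0 (fully open) to 255 (shut). In form: [{"delta_rot": [ax, ay, az], "translation": [x, y, z], "jaw": jaw}, ...]. A call has exactly 10 rows; each row shifts and turns the pose as measured when the row begins; what a row does not reach is not made up. Full scale, the value 1, is 0.02 m for a shift and 45 degrees for a turn. A row lasts 1/8 s, in which the tool goes at most 62.5 mm and 10.7 degrees, less where a joint would pass 70% of its speed; a pose out of reach is approached as far as the arm can. A call with a number of a shift or a turn outside -1 to 1 is refused whole. A call with a gripper value outside its range is refused whole. The fingers move at their own pace and stop on an object; "force" is the grip in N (left out, the last holds). Time passes only in rows, so rows that do not move let the fingers close, or fill a call up. It gives the time, the measured TCP pose, the force and the opening at its end, in the units of the state.
- state(): the state, without advancing time (a new reading comes with each control period).
- vision.snapshot(name): name is "scene" or "top" or "wrist"; returns a dict with "img" (384x512x3 uint8, blue, green, red), "fov_y" (degrees; the focal length in pixels is half the picture's height over the tangent of half this angle, whatever the lens; pixels are square), "cx", "cy" (the principal point, pixels), "rvec" (rotation vector, rad) and "tvec" (3), from world to camera coordinates, as OpenCV has them; the wrist camera has in their place "mount" (4x4, takes a point from camera to tool coordinates, whose origin is the TCP and whose axes are the tool frame's). Camera axes: x right, y down, z forward; pixel columns grow to the right and rows downward; lengths in m; the calibration is good to about 2 mm. A picture is of the moment at which its call begins: read the wrist's pose just before it. There is no depth.
- bot.hand_in(): hands the job in, once; it reports no verdict.
The state is a dict: "t": time; "joint_pos": joint angles; "qvel": joint speeds; "tau": joint torques, N m; "position": TCP position; "eef_rot": TCP orientation; "force": force on the tool from outside, world axes, zero at the start; "moment": the same for the moment, N m; "width": finger opening in m.
Only numpy, scipy, OpenCV 4.12 (cv2) and the standard library are available. Lean on these libraries where they do the work, as an engineer would, in place of code of your own. Each camera call takes 0.05 s, during which the arm holds its last target. There are 200 camera calls.

### The job

Tidy up by type: put the loose syringe into the bin that already holds a syringe, and the white small-parts box from the dark steel stand into the bin that already holds such a box, its length across the bin like the one stored there. The box comes out of the stand held by its two ends, but fits into its bin only when held by its two long sides, so set it down on the open worktop and let go in between, then take it the other way. Lay both things flat on the floors of their bins beside what is stored there, without dropping them, and leave the tape roll, the caliper and the lens where they are.

Things in the scene. Friction and masses are not known exactly. Their poses are not given: they have to be found in the camera images.
- box_centre (a point): Centre (half-way up) of the white small-parts box with a blue label, 46 (its x) x 63 (its y) x 16 mm (z up), about 30 g, loose. At the start it lies in the stand, its length (y) along the stand's channel, underside 4 mm above the worktop, its two ends (+y and -y) free and 2.5 mm proud of the stand.
- stand: Dark steel stand fixed to the worktop, a channel open at both ends and on top; origin at the centre of its underside, z up. Base plate 66 (x) x 58 (y) x 4 mm; two upright cheeks along y, 6 mm thick, rising to 30 mm above the worktop, 52 mm apart inside, so the box's long sides cannot be reached between them.
- syringe_centre (a point): Centre (half-way up, half-way along) of the capped paste syringe with blue cap, lying flat on the worktop: 26 wide (x) x 96 long (its y, flange at +y, cap at -y) x 23 mm high, about 35 g. Its barrel, 16 mm in diameter with its axis 11.5 mm above what it lies on, is bare from y = -5 to y = +44 mm and is the place to grip; a blue collar 23 mm across stands at y = -20 to -8 mm.
- box_bin: Narrow blue open bin, fixed. Origin at the centre of its underside, z up. Inside 165 mm (x) x 73 mm (y), walls and floor 3 mm thick, rim 32 mm above the worktop. A second white box lies in its far (+x) half; the -x half is empty.
- syringe_bin: Wide blue open bin, fixed. Origin at the centre of its underside, z up. Inside 165 mm (x) x 110 mm (y), walls and floor 3 mm thick, rim 32 mm above the worktop. A second syringe (red cap) lies along x by its -y wall; the +y half is empty.
- stored_box_centre (a point): Centre (half-way up) of the white box with red label already in the box bin, 46 (its x) x 63 (its y) x 16 mm; its length lies across the bin (its y along the bin's y). Loose.
- stored_syringe_centre (a point): Centre of the syringe with red cap already in the syringe bin, same size as the other, its length along the bin's x. Loose.
- open_spot (a point): A point on the bare worktop between the 53 mm high vice (its near side) and the tall machine, the same each time: room to set the box down there once the syringe, which starts near it, is gone. Any other free spot of worktop serves as well.
- servo_drive: Fixed tall machine at the back of the worktop, a motor on a bracketed white base, 0.42 m high; origin under the motor, axes along the world's. Obstacle: it fills x = -106 mm and beyond, y = -155 to +100 mm of its origin, with a 10 mm high flange from x = -124 mm and y = -174 mm; keep in front (-x) of it when passing between the bins and the stand.
- tape_roll: Bystander: black tape roll, 58 mm across, 19 mm high, lying flat; origin at the centre of its underside. Leave alone.
- caliper: Bystander: caliper lying flat, 62 x 160 x 13 mm; origin at the centre of its underside. Leave alone.
- lens: Bystander: black lens barrel standing upright, 38 mm across, 58 mm high; origin at the centre of its underside. Leave alone.

How it is judged:
By the outcome, as a careful person would: the job done as asked, in the order asked, and still so for the second after the job is handed in, with the robot touching nothing.
It also fails if it takes over 72 s, if anything falls off the work surface, if the arm or the gripper's body presses on something with over 40 N, if the wrist force passes 120 N, or if a joint passes its speed limit or range.

## Working session

There is one attempt and no reset: what is moved stays moved. The work goes in short steps, Python scripts to look and compute and a tool call to move; the robot and the scene stay as the last step left them, time stands still between calls to the robot, and variables do not carry over. Pictures are saved under pics/ and viewed, about 8 in all and at most 12, crops included, and the job is handed in when it is done.

Besides the shell and the picture viewer there is one more tool, called after ">>>" by a JSON object that holds its "fn" and its "kwargs", one argument or row to a line. servo_tool: Moves the arm, as the interface text tells. Shift numbers are shares of 0.02 m and turn numbers shares of 45 degrees, none past 1 either way. Its arguments: {"type":"object","properties":{"rows":{"type":"array"},"force":{"type":"number"}},"required":["rows"]}

```bash
ls; mkdir -p pics
cat > h.py <<'E'
import numpy as np, cv2
from scipy.spatial.transform import Rotation as R
from rig import state, vision, bot
def snap(name):
    s=state(); d=vision.snapshot(name); f=d["img"].shape[0]/2/np.tan(np.radians(d["fov_y"])/2)
    K=np.array([[f,0,d["cx"]],[0,f,d["cy"]],[0,0,1]])
    if "mount" in d:
        T=np.eye(4);T[:3,:3]=R.from_quat(s["eef_rot"]).as_matrix();T[:3,3]=s["position"]
        C=T@np.array(d["mount"]); Rcw=C[:3,:3]; c=C[:3,3]
    else:
        Rw=cv2.Rodrigues(np.array(d["rvec"],float))[0]; Rcw=Rw.T; c=-Rw.T@np.array(d["tvec"],float).ravel()
    return d["img"],K,Rcw,c
def ray(v,uv,z):
    img,K,Rc,c=v; uv=np.atleast_2d(uv).astype(float)
    d=(Rc@np.linalg.inv(K)@np.c_[uv,np.ones(len(uv))].T).T
    return c+d*((z-c[2])/d[:,2])[:,None]
def proj(v,P):
    img,K,Rc,c=v; p=(K@Rc.T@(np.atleast_2d(P)-c).T).T
    return p[:,:2]/p[:,2:]
E
python3 - <<'E'
from h import *
import pickle
for n in("top","scene"):
    v=snap(n);pickle.dump(v,open(n+".pkl","wb"));cv2.imwrite(f"pics/{n}0.png",cv2.resize(v[0],(800,600)));print(n,v[3],v[1][0,0])
print(state())
E
```

```text
pics
top [0.38559539 0.10427378 1.25212505] 475.48912300182644
scene [-0.04503374  0.61333043  0.9997373 ] 435.9455282152629
{'t': 0.1, 'joint_pos': array([-1.18858050e+00,  1.24471385e-01,  1.65153953e+00, -5.90141798e-06,
        1.36747112e+00, -8.26568598e-02]), 'qvel': array([ 0.00076963, -0.00191739, -0.0027155 , -0.00042434, -0.00095588,
       -0.00072611]), 'tau': array([ 4.40730673e-04, -4.18881118e+01, -3.61096716e+01,  7.77857867e-02,
        4.61987942e-02, -7.48682805e-05]), 'position': array([ 0.29112492, -0.58051564,  0.21348834]), 'eef_rot': array([ 8.50972613e-01, -5.25209214e-01, -7.61909003e-04, -5.58512228e-04]), 'force': array([-0.82438321, -0.23124337, -0.21258573]), 'moment': array([-0.03689539, -0.02668725, -0.03599504]), 'width': 0.09530766273746763}
```

View pics/top0.png

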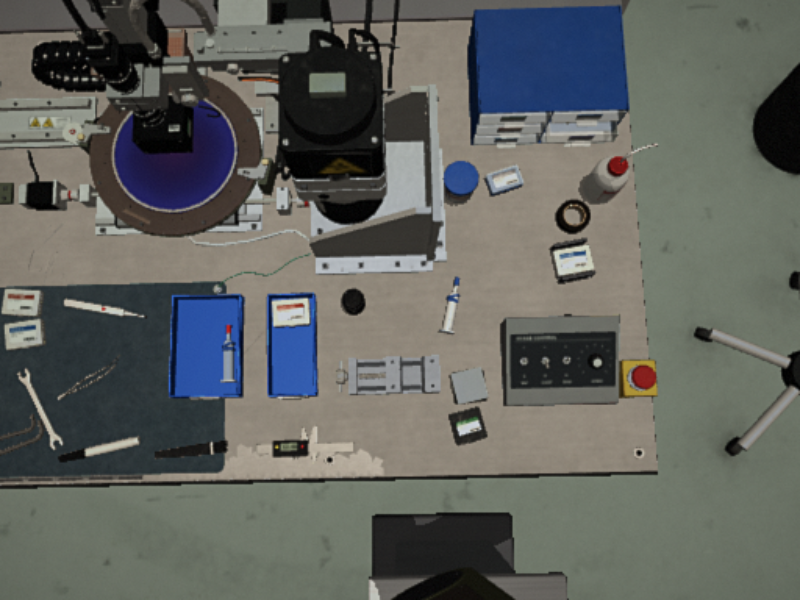

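View pics/scene0.png

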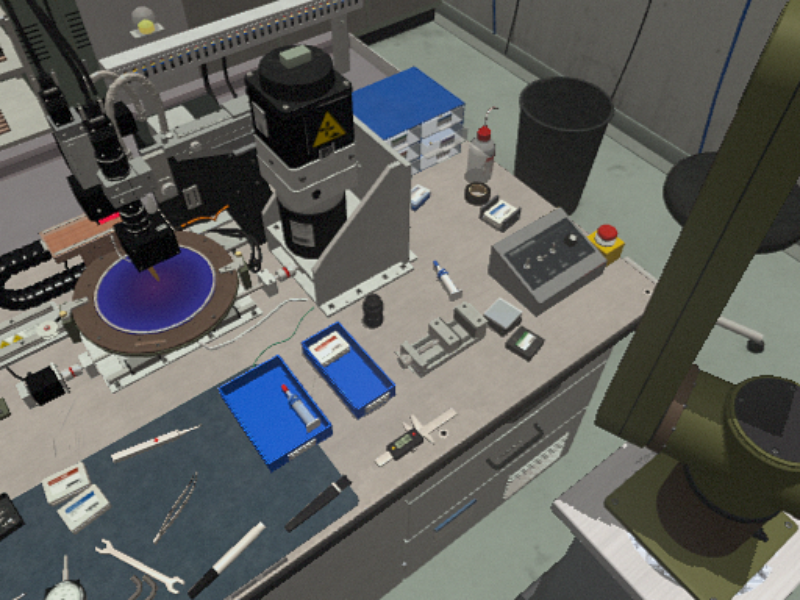

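The top view (800-wide) shows the syringe at (452,305), the stand and box at (573,260), the box bin at (292,345), the syringe bin at (206,345), the lens at (353,301), the vice at (393,375) and the control box at (561,360). World +x is up in the picture and +y is left.

```bash
cat > m.py <<'E'
from h import *
import pickle
v=pickle.load(open("top.pkl","rb")); img=v[0]; hsv=cv2.cvtColor(img,cv2.COLOR_BGR2HSV)
def big(mask,roi,name,z):
    m=np.zeros_like(mask);x0,x1,y0,y1=[int(a/1.5625) for a in roi];m[y0:y1,x0:x1]=mask[y0:y1,x0:x1]
    m=cv2.morphologyEx(m,cv2.MORPH_CLOSE,np.ones((3,3)))
    cs=cv2.findContours(m,cv2.RETR_EXTERNAL,cv2.CHAIN_APPROX_NONE)[0]
    c=max(cs,key=cv2.contourArea)
    P=ray(v,c[:,0,:],z)[:,:2]
    (cx,cy),(w,h),a=cv2.minAreaRect((P*1000).astype(np.float32))
    print(name,np.round([cx,cy,w,h,a],1));return P
blue=cv2.inRange(hsv,(100,120,60),(130,255,255))
white=cv2.inRange(hsv,(0,0,150),(180,60,255))
big(blue,(260,325,285,405),"boxbin",.032)
big(blue,(160,250,285,405),"syrbin",.032)
big(white,(550,600,240,283),"box",.020)
big(cv2.bitwise_or(white,blue),(430,470,270,340),"syr",.0115)
big(blue,(430,470,270,290),"syrcap",.0115)
big(white,(265,320,295,330),"storedbox",.019)
dark=cv2.inRange(hsv,(0,0,0),(180,255,60))
big(dark,(335,370,285,318),"lens",.05)
big(cv2.inRange(hsv,(0,0,0),(180,255,70)),(545,600,235,285),"stand",.03)
hsvc=np.array
roi=img[150:180,345:390].copy()
a=cv2.resize(img[160:225,270:310],None,fx=8,fy=8,interpolation=cv2.INTER_NEAREST)
b=cv2.resize(img[145:210,345:390],None,fx=8,fy=8,interpolation=cv2.INTER_NEAREST)
cv2.imwrite("pics/c1.png",np.hstack([a,b]))
E
python3 m.py
```

```text
boxbin [5.296e+02 2.765e+02 1.701e+02 8.010e+01 2.000e-01]
syrbin [5.320e+02 4.198e+02 1.723e+02 1.196e+02 1.000e-01]
box [ 662.4 -199.8   44.8   62.4   10.4]
syr [593.4  10.9  36.9  91.8  72.1]
syrcap [632.7  -1.6   5.3   8.2  87.8]
storedbox [585.3 280.4  43.3  61.2   2.7]
lens [594.1 172.1  36.   41.8  89.3]
stand [ 630.7 -196.6   65.4   26.2   83.4]
```

View pics/c1.png

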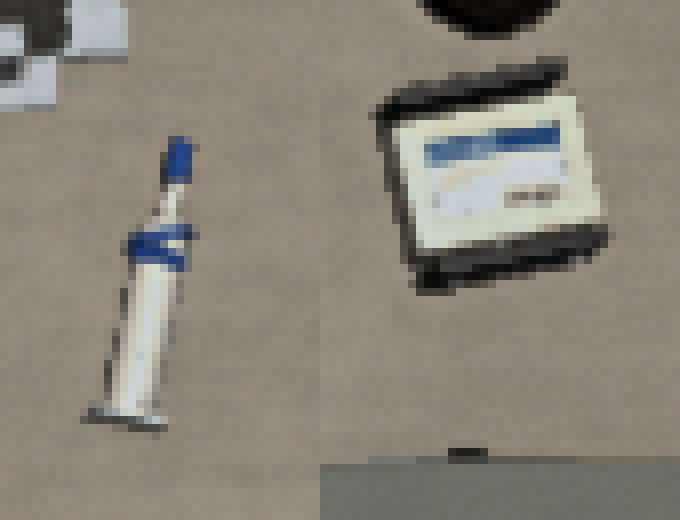

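The box measures 44.8 x 62.4 mm at (0.662, -0.200) with yaw 10.4°, and the stored box is at (0.585, 0.280). Both bins match their given sizes. The syringe outline is polluted by its shadow (the crop suggests about 11°), so I'll measure it again from the wrist camera. Moving over it now.

>>> {"fn": "servo_tool", "kwargs": {
  "rows": [
    {"delta_rot": [0, 0, -0.03], "translation": [0.48, 1, 0], "jaw": 0},
    {"delta_rot": [0, 0, -0.03], "translation": [0.48, 1, 0], "jaw": 0},
    {"delta_rot": [0, 0, -0.03], "translation": [0.48, 1, 0], "jaw": 0},
    {"delta_rot": [0, 0, -0.03], "translation": [0.48, 1, 0], "jaw": 0},
    {"delta_rot": [0, 0, -0.03], "translation": [0.48, 1, 0], "jaw": 0},
    {"delta_rot": [0, 0, -0.03], "translation": [0.48, 1, 0], "jaw": 0},
    {"delta_rot": [0, 0, -0.03], "translation": [0.48, 1, 0], "jaw": 0},
    {"delta_rot": [0, 0, -0.03], "translation": [0.48, 1, 0], "jaw": 0},
    {"delta_rot": [0, 0, -0.03], "translation": [0.48, 1, 0], "jaw": 0},
    {"delta_rot": [0, 0, -0.03], "translation": [0.48, 1, 0], "jaw": 0}
  ]
}}

```text
t: 1.35
position: [0.3868, -0.3721, 0.2065]
eef_rot: [0.78, -0.626, -0.006, -0.003]
force: [-0.6, -0.6, 0.5]
width: 0.0948
```

>>> {"fn": "servo_tool", "kwargs": {
  "rows": [
    {"delta_rot": [0, 0, -0.03], "translation": [0.5, 1, 0], "jaw": 0},
    {"delta_rot": [0, 0, -0.03], "translation": [0.5, 1, 0], "jaw": 0},
    {"delta_rot": [0, 0, -0.03], "translation": [0.5, 1, 0], "jaw": 0},
    {"delta_rot": [0, 0, -0.03], "translation": [0.5, 1, 0], "jaw": 0},
    {"delta_rot": [0, 0, -0.03], "translation": [0.5, 1, 0], "jaw": 0},
    {"delta_rot": [0, 0, -0.03], "translation": [0.5, 1, 0], "jaw": 0},
    {"delta_rot": [0, 0, -0.03], "translation": [0.5, 1, 0], "jaw": 0},
    {"delta_rot": [0, 0, -0.03], "translation": [0.5, 1, 0], "jaw": 0},
    {"delta_rot": [0, 0, -0.03], "translation": [0.5, 1, 0], "jaw": 0},
    {"delta_rot": [0, 0, -0.03], "translation": [0.5, 1, 0], "jaw": 0}
  ]
}}

```text
t: 2.6
position: [0.4866, -0.1629, 0.2008]
eef_rot: [-0.698, 0.716, 0.01, 0.004]
force: [0.1, 0.2, 0.3]
width: 0.0949
```

>>> {"fn": "servo_tool", "kwargs": {
  "rows": [
    {"delta_rot": [0, 0, -0.03], "translation": [0.4, 0.9, 0], "jaw": 0},
    {"delta_rot": [0, 0, -0.03], "translation": [0.4, 0.9, 0], "jaw": 0},
    {"delta_rot": [0, 0, -0.03], "translation": [0.4, 0.9, 0], "jaw": 0},
    {"delta_rot": [0, 0, -0.03], "translation": [0.4, 0.9, 0], "jaw": 0},
    {"delta_rot": [0, 0, -0.03], "translation": [0.4, 0.9, 0], "jaw": 0},
    {"delta_rot": [0, 0, -0.03], "translation": [0.4, 0.9, 0], "jaw": 0},
    {"delta_rot": [0, 0, -0.03], "translation": [0.4, 0.6, 0], "jaw": 0},
    {"delta_rot": [0, 0, -0.03], "translation": [0.4, 0.3, 0], "jaw": 0},
    {"delta_rot": [0, 0, 0], "translation": [0, 0, 0], "jaw": 0},
    {"delta_rot": [0, 0, 0], "translation": [0, 0, 0], "jaw": 0}
  ]
}}

```text
t: 3.85
position: [0.549, -0.0303, 0.1951]
eef_rot: [-0.626, 0.78, 0.013, 0.002]
force: [-0.0, -0.6, 1.2]
width: 0.0952
```

Run:
```python
from h import *
import pickle
v=snap("wrist");pickle.dump(v,open("w1.pkl","wb"));cv2.imwrite("pics/w1.png",v[0]);s=state();print(s["position"],s["eef_rot"],v[3]);print(v[2])
print(R.from_quat(s["eef_rot"]).as_matrix())
```

```text
[ 0.54901049 -0.03035475  0.19506838] [-0.62607638  0.77964376  0.01344935  0.00175557] [ 0.6286837  -0.05130631  0.3645052 ]
[[-0.21596545 -0.93350743 -0.2862216 ]
 [-0.97619405  0.20039908  0.0829782 ]
 [-0.02010222  0.29732825 -0.95456368]]
[[-0.21605056 -0.97628032 -0.01410321]
 [-0.97618587  0.21569495  0.02316965]
 [-0.01957808  0.01877316 -0.99963207]]
```

View pics/w1.png

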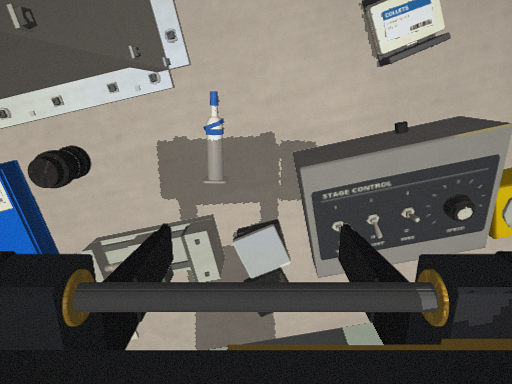

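The wrist view shows the syringe with its cap at (213,92), collar at (213,127) and flange at (215,182). The stand is at upper right, the vice at (160,250), the small grey plate at (262,248) and the machine flange edge at upper left.

Run:
```python
from h import *
import pickle
v=pickle.load(open("w1.pkl","rb"))
hsv=cv2.cvtColor(v[0],cv2.COLOR_BGR2HSV)
m=np.zeros(hsv.shape[:2],bool);m[85:150,195:232]=cv2.inRange(hsv,(95,120,50),(130,255,255))[85:150,195:232]>0
ys,xs=np.nonzero(m);k=ys<108
cap=ray(v,[xs[k].mean(),ys[k].mean()],.0115)[0];col=ray(v,[xs[~k].mean(),ys[~k].mean()],.0115)[0]
print("cap",cap,"collar",col,np.linalg.norm(cap-col))
tip=ray(v,[213,91],.0115)[0]; fl=ray(v,[215.5,182],.0115)[0];print("tip",tip,"flange",fl,np.linalg.norm(tip-fl),"ctr",(tip+fl)/2)
d=tip-fl;print("axis deg",np.degrees(np.arctan2(d[1],d[0])))
for y in(145,155,165,172):
    r=hsv[y,198:235];print(y,[tuple(p[1:]) for p in r][::2])
print("flange machine",ray(v,[[0,128],[189,66]],.01))
print("lens base",ray(v,[[45,170]],.0),"vice top edge",ray(v,[[90,238],[212,216],[222,275]],.053))
print("ctrl",ray(v,[[294,155],[318,277],[505,120]],.06)); print("plate",ray(v,[[235,236],[276,222],[290,260]],.02))
```

```text
cap [ 6.33017340e-01 -2.36672182e-05  1.15000000e-02] collar [0.60248098 0.00754945 0.0115    ] 0.03146142219569387
tip [ 0.64004613 -0.00159868  0.0115    ] flange [0.54451637 0.02052687 0.0115    ] 0.09805853345539801 ctr [0.59228125 0.0094641  0.0115    ]
axis deg -13.040289688789652
145 [(np.uint8(34), np.uint8(114)), (np.uint8(33), np.uint8(115)), (np.uint8(35), np.uint8(116)), (np.uint8(35), np.uint8(110)), (np.uint8(34), np.uint8(113)), (np.uint8(23), np.uint8(144)), (np.uint8(26), np.uint8(158)), (np.uint8(22), np.uint8(159)), (np.uint8(23), np.uint8(165)), (np.uint8(23), np.uint8(152)), (np.uint8(27), np.uint8(141)), (np.uint8(28), np.uint8(129)), (np.uint8(25), np.uint8(103)), (np.uint8(36), np.uint8(112)), (np.uint8(30), np.uint8(109)), (np.uint8(35), np.uint8(109)), (np.uint8(34), np.uint8(111)), (np.uint8(33), np.uint8(108)), (np.uint8(32), np.uint8(110))]
155 [(np.uint8(30), np.uint8(109)), (np.uint8(33), np.uint8(108)), (np.uint8(37), np.uint8(116)), (np.uint8(29), np.uint8(114)), (np.uint8(31), np.uint8(106)), (np.uint8(24), np.uint8(141)), (np.uint8(22), np.uint8(149
[... 1368 characters left out ...]
t8(110)), (np.uint8(33), np.uint8(109)), (np.uint8(31), np.uint8(108)), (np.uint8(31), np.uint8(106)), (np.uint8(37), np.uint8(109)), (np.uint8(28), np.uint8(109)), (np.uint8(33), np.uint8(108))]
flange machine [[0.65315589 0.23628263 0.01      ]
 [0.66903296 0.01644778 0.01      ]]
lens base [[0.59777043 0.21396602 0.        ]] vice top edge [[0.52284414 0.15815328 0.053     ]
 [0.52000738 0.02474946 0.053     ]
 [0.45087624 0.03162646 0.053     ]]
ctrl [[ 0.5660401  -0.06870244  0.06      ]
 [ 0.43166224 -0.06979154  0.06      ]
 [ 0.55710902 -0.26043155  0.06      ]]
plate [[ 0.47885968  0.01296687  0.02      ]
 [ 0.48614103 -0.03694985  0.02      ]
 [ 0.43516875 -0.04357064  0.02      ]]
```

Syringe centre is (0.592, 0.0095) with its axis at -13°; the measured length of 98 mm compares with 96 given. I'll grip 20 mm flange-side of centre, at (0.573, 0.014).

>>> {"fn": "servo_tool", "kwargs": {
  "rows": [
    {"delta_rot": [-0.01, -0.006, 0], "translation": [0.2, 0.4, -0.5], "jaw": 0},
    {"delta_rot": [-0.01, -0.006, 0], "translation": [0.2, 0.4, -0.7], "jaw": 0},
    {"delta_rot": [-0.01, -0.006, -0.01], "translation": [0.2, 0.4, -0.8], "jaw": 0},
    {"delta_rot": [0, 0, 0], "translation": [0.2, 0.4, -0.8], "jaw": 0},
    {"delta_rot": [0, 0, 0], "translation": [0.2, 0.4, -0.8], "jaw": 0},
    {"delta_rot": [0, 0, 0], "translation": [0.1, 0.1, -0.8], "jaw": 0},
    {"delta_rot": [0, 0, 0], "translation": [0, 0, -0.8], "jaw": 0},
    {"delta_rot": [0, 0, 0], "translation": [0, 0, -0.8], "jaw": 0},
    {"delta_rot": [0, 0, 0], "translation": [0, 0, -0.5], "jaw": 0},
    {"delta_rot": [0, 0, 0], "translation": [0, 0, 0], "jaw": 0}
  ]
}}

```text
t: 5.15
position: [0.5702, 0.0142, 0.0533]
eef_rot: [-0.623, 0.782, 0.0, -0.002]
force: [-0.2, 0.2, -0.3]
width: 0.0953
```

Run:
```python
from h import *
import pickle
v=snap("wrist");pickle.dump(v,open("w2.pkl","wb"));s=state();print(s["position"],s["width"]);M=R.from_quat(s["eef_rot"]).as_matrix();print(M[:,2],np.degrees(np.arctan2(M[1,0],M[0,0])))
im=v[0].copy()
p=s["position"]
for q in ([*p[:2],.0115],[.5728,.014,.0115]): cv2.circle(im,tuple(int(a) for a in proj(v,q)[0]),4,(0,0,255),1)
cv2.imwrite("pics/w2.png",im)
hsv=cv2.cvtColor(v[0],cv2.COLOR_BGR2HSV)
```

```text
[0.57066061 0.01419215 0.05398803] 0.09518142189254677
[-0.00212546 -0.00198537 -0.99999577] -102.97539192585775
```

View pics/w2.png

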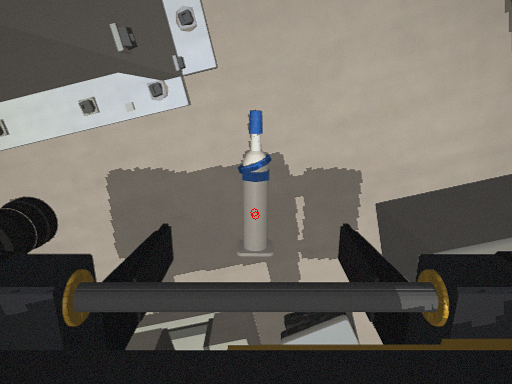

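Image 6: the target mark sits on the bare barrel at (255,213), between the collar (178) and the flange (248), and the syringe is upright in the picture, so the alignment is right. Descending.

>>> {"fn": "servo_tool", "kwargs": {
  "rows": [
    {"delta_rot": [0, 0, 0], "translation": [0, 0, -0.6], "jaw": 0},
    {"delta_rot": [0, 0, 0], "translation": [0, 0, -0.6], "jaw": 0},
    {"delta_rot": [0, 0, 0], "translation": [0, 0, -0.5], "jaw": 0},
    {"delta_rot": [0, 0, 0], "translation": [0, 0, -0.4], "jaw": 0},
    {"delta_rot": [0, 0, 0], "translation": [0, 0, -0.2], "jaw": 0},
    {"delta_rot": [0, 0, 0], "translation": [0, 0, -0.1], "jaw": 0},
    {"delta_rot": [0, 0, 0], "translation": [0, 0, 0], "jaw": 100},
    {"delta_rot": [0, 0, 0], "translation": [0, 0, 0], "jaw": 150},
    {"delta_rot": [0, 0, 0], "translation": [0, 0, 0], "jaw": 180},
    {"delta_rot": [0, 0, 0], "translation": [0, 0, 0], "jaw": 180}
  ],
  "force": 15
}}

```text
t: 6.45
position: [0.5725, 0.0139, 0.0051]
eef_rot: [-0.623, 0.783, -0.002, 0.0]
force: [-1.1, -0.3, -0.1]
width: 0.0604
```

>>> {"fn": "servo_tool", "kwargs": {
  "rows": [
    {"delta_rot": [0, 0, 0], "translation": [0, 0, -0.1], "jaw": 255},
    {"delta_rot": [0, 0, 0], "translation": [0, 0, 0], "jaw": 255},
    {"delta_rot": [0, 0, 0], "translation": [0, 0, 0], "jaw": 255},
    {"delta_rot": [0, 0, 0], "translation": [0, 0, 0], "jaw": 255},
    {"delta_rot": [0, 0, 0], "translation": [0, 0, 0], "jaw": 255},
    {"delta_rot": [0, 0, 0], "translation": [0, 0, 0], "jaw": 255},
    {"delta_rot": [0, 0, 0], "translation": [0, 0, 0], "jaw": 255},
    {"delta_rot": [0, 0, 0], "translation": [0, 0, 0], "jaw": 255},
    {"delta_rot": [0, 0, 0], "translation": [0, 0, 0.1], "jaw": 255},
    {"delta_rot": [0, 0, 0], "translation": [0, 0, 0.3], "jaw": 255}
  ],
  "force": 15
}}

```text
t: 7.7
position: [0.572, 0.014, 0.0108]
eef_rot: [-0.623, 0.783, -0.001, -0.0]
force: [-0.8, 0.1, -0.8]
width: 0.0164
```

The grip holds with the width reading 16.4 mm, matching the barrel. Lifting and carrying it to the syringe bin.

>>> {"fn": "servo_tool", "kwargs": {
  "rows": [
    {"delta_rot": [0, 0, 0], "translation": [0, 0, 0.8], "jaw": 255},
    {"delta_rot": [0, 0, 0], "translation": [0, 0, 1], "jaw": 255},
    {"delta_rot": [0, 0, 0], "translation": [0, 0, 1], "jaw": 255},
    {"delta_rot": [0, 0, 0], "translation": [0, 0.3, 1], "jaw": 255},
    {"delta_rot": [0, 0, 0.03], "translation": [-0.1, 0.7, 1], "jaw": 255},
    {"delta_rot": [0, 0, 0.03], "translation": [-0.15, 1, 0.6], "jaw": 255},
    {"delta_rot": [0, 0, 0.03], "translation": [-0.15, 1, 0.3], "jaw": 255},
    {"delta_rot": [0, 0, 0.03], "translation": [-0.15, 1, 0], "jaw": 255},
    {"delta_rot": [0, 0, 0.03], "translation": [-0.15, 1, 0], "jaw": 255},
    {"delta_rot": [0, 0, 0.03], "translation": [-0.15, 1, 0], "jaw": 255}
  ]
}}

```text
t: 8.95
position: [0.5547, 0.1401, 0.1363]
eef_rot: [-0.679, 0.734, -0.003, 0.003]
force: [-0.6, -0.3, 0.9]
width: 0.0165
```

>>> {"fn": "servo_tool", "kwargs": {
  "rows": [
    {"delta_rot": [0, 0, 0.02], "translation": [-0.15, 1, 0], "jaw": 255},
    {"delta_rot": [0, 0, 0.02], "translation": [-0.15, 1, 0], "jaw": 255},
    {"delta_rot": [0, 0, 0.02], "translation": [-0.15, 1, 0], "jaw": 255},
    {"delta_rot": [0, 0, 0.02], "translation": [-0.15, 1, 0], "jaw": 255},
    {"delta_rot": [0, 0, 0.02], "translation": [-0.15, 1, 0], "jaw": 255},
    {"delta_rot": [0, 0, 0.02], "translation": [-0.15, 1, 0], "jaw": 255},
    {"delta_rot": [0, 0, 0], "translation": [-0.15, 1, 0], "jaw": 255},
    {"delta_rot": [0, 0, 0], "translation": [-0.15, 1, 0], "jaw": 255},
    {"delta_rot": [0, 0, 0], "translation": [-0.15, 1, 0], "jaw": 255},
    {"delta_rot": [0, 0, 0], "translation": [-0.15, 1, 0], "jaw": 255}
  ]
}}

```text
t: 10.2
position: [0.5179, 0.3553, 0.1331]
eef_rot: [0.717, -0.697, 0.001, 0.0]
force: [-0.1, -0.3, -0.4]
width: 0.0162
```

```bash
cat > st.py <<'E'
from h import *
s=state();M=R.from_quat(s["eef_rot"]).as_matrix()
print(s["t"],"pos",s["position"].round(4),"yaw",np.degrees(np.arctan2(M[1,0],M[0,0])).round(2),"tiltfix rows(x,y)",np.round([-M[1,2]/.785,M[0,2]/.785],3),"w",s["width"],"F",s["force"].round(1),"j6",s["joint_pos"][5].round(2))
E
cat > rb.py <<'E'
from h import *
import pickle
exec(open("m.py").read().split("blue=")[0].replace("import pickle",""))
red=cv2.inRange(hsv,(0,150,80),(8,255,255))|cv2.inRange(hsv,(172,150,80),(180,255,255))
big(red,(160,250,310,345),"redcap",.0145)
lt=cv2.inRange(hsv,(0,0,110),(180,140,255));
P=big(lt,(205,240,320,390),"storedsyr",.0145);print(P.min(0),P.max(0))
E
python3 st.py; python3 rb.py
```

```text
10.2 pos [0.5179 0.3553 0.1331] yaw -88.44 tiltfix rows(x,y) [0.003 0.002] w 0.016207336476503614 F [-0.1 -0.3 -0.4] j6 2.06
redcap [560.  385.7  10.8   5.3   0.7]
storedsyr [511.5 389.5  80.9  21.    3.3]
[0.47085233 0.37679797] [0.55211776 0.39770758]
```

>>> {"fn": "servo_tool", "kwargs": {
  "rows": [
    {"delta_rot": [0, 0, -0.015], "translation": [-0.1, 1, 0], "jaw": 255},
    {"delta_rot": [0, 0, -0.015], "translation": [-0.1, 1, 0], "jaw": 255},
    {"delta_rot": [0, 0, 0], "translation": [-0.1, 1, -0.2], "jaw": 255},
    {"delta_rot": [0, 0, 0], "translation": [0, 0.8, -0.5], "jaw": 255},
    {"delta_rot": [0, 0, 0], "translation": [0, 0.3, -0.7], "jaw": 255},
    {"delta_rot": [0, 0, 0], "translation": [0, 0, -0.8], "jaw": 255},
    {"delta_rot": [0, 0, 0], "translation": [0, 0, -0.8], "jaw": 255},
    {"delta_rot": [0, 0, 0], "translation": [0, 0, -0.5], "jaw": 255},
    {"delta_rot": [0, 0, 0], "translation": [0, 0, -0.2], "jaw": 255},
    {"delta_rot": [0, 0, 0], "translation": [0, 0, 0], "jaw": 255}
  ]
}}

```text
t: 11.45
position: [0.5101, 0.4418, 0.0511]
eef_rot: [0.708, -0.706, 0.001, 0.003]
force: [0.7, 0.2, -0.5]
width: 0.0164
```

```bash
python3 st.py
python3 - <<'E'
from h import *
v=snap("wrist");cv2.imwrite("pics/w3.png",v[0])
E
```

```text
11.45 pos [0.5101 0.4418 0.0511] yaw -89.84 tiltfix rows(x,y) [ 0.007 -0.003] w 0.016361126613202055 F [ 0.7  0.2 -0.5] j6 2.21
```

View pics/w3.png

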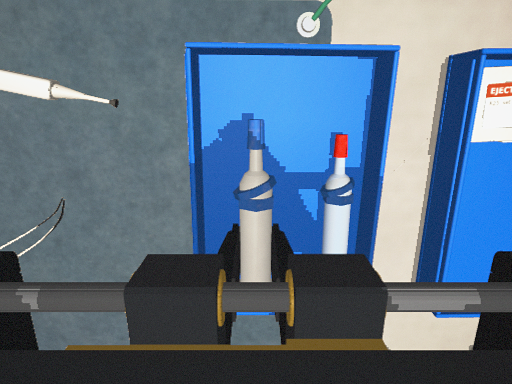

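Image 7: the held syringe is at (256,200), parallel to the stored one at (340,200), and the bin's empty half is beneath it. Lowering to the floor.

>>> {"fn": "servo_tool", "kwargs": {
  "rows": [
    {"delta_rot": [0, 0, 0], "translation": [0, -0.1, -0.5], "jaw": 255},
    {"delta_rot": [0, 0, 0], "translation": [0, -0.1, -0.6], "jaw": 255},
    {"delta_rot": [0, 0, 0], "translation": [0, 0, -0.5], "jaw": 255},
    {"delta_rot": [0, 0, 0], "translation": [0, 0, -0.3], "jaw": 255},
    {"delta_rot": [0, 0, 0], "translation": [0, 0, -0.1], "jaw": 255},
    {"delta_rot": [0, 0, 0], "translation": [0, 0, 0], "jaw": 255}
  ]
}}

```text
validation failed for argument at $.ro...
```

Ten rows exactly are needed.

>>> {"fn": "servo_tool", "kwargs": {
  "rows": [
    {"delta_rot": [0, 0, 0], "translation": [0, -0.1, -0.5], "jaw": 255},
    {"delta_rot": [0, 0, 0], "translation": [0, -0.1, -0.5], "jaw": 255},
    {"delta_rot": [0, 0, 0], "translation": [0, 0, -0.4], "jaw": 255},
    {"delta_rot": [0, 0, 0], "translation": [0, 0, -0.3], "jaw": 255},
    {"delta_rot": [0, 0, 0], "translation": [0, 0, -0.2], "jaw": 255},
    {"delta_rot": [0, 0, 0], "translation": [0, 0, -0.1], "jaw": 255},
    {"delta_rot": [0, 0, 0], "translation": [0, 0, -0.05], "jaw": 255},
    {"delta_rot": [0, 0, 0], "translation": [0, 0, 0], "jaw": 255},
    {"delta_rot": [0, 0, 0], "translation": [0, 0, 0], "jaw": 255},
    {"delta_rot": [0, 0, 0], "translation": [0, 0, 0], "jaw": 255}
  ]
}}

```text
t: 12.75
position: [0.5114, 0.4385, 0.0097]
eef_rot: [0.708, -0.706, 0.002, 0.001]
force: [-0.2, -0.4, 0.2]
width: 0.0165
```

```bash
python3 st.py
```

```text
12.75 pos [0.5114 0.4385 0.0097] yaw -89.83 tiltfix rows(x,y) [0.004 0.002] w 0.016521950558164085 F [-0.2 -0.4  0.2] j6 2.2
```

>>> {"fn": "servo_tool", "kwargs": {
  "rows": [
    {"delta_rot": [0, 0, 0], "translation": [0, 0, -0.07], "jaw": 255},
    {"delta_rot": [0, 0, 0], "translation": [0, 0, -0.07], "jaw": 255},
    {"delta_rot": [0, 0, 0], "translation": [0, 0, 0], "jaw": 255},
    {"delta_rot": [0, 0, 0], "translation": [0, 0, 0], "jaw": 255},
    {"delta_rot": [0, 0, 0], "translation": [0, 0, 0], "jaw": 255},
    {"delta_rot": [0, 0, 0], "translation": [0, 0, 0], "jaw": 255},
    {"delta_rot": [0, 0, 0], "translation": [0, 0, 0], "jaw": 255},
    {"delta_rot": [0, 0, 0], "translation": [0, 0, 0], "jaw": 255},
    {"delta_rot": [0, 0, 0], "translation": [0, 0, 0], "jaw": 255},
    {"delta_rot": [0, 0, 0], "translation": [0, 0, 0], "jaw": 255}
  ]
}}

```text
t: 14.0
position: [0.5115, 0.4386, 0.0069]
eef_rot: [0.708, -0.706, 0.002, 0.0]
force: [0.2, 0.3, 0.9]
width: 0.0166
```

>>> {"fn": "servo_tool", "kwargs": {
  "rows": [
    {"delta_rot": [0, 0, 0], "translation": [0, 0, -0.05], "jaw": 255},
    {"delta_rot": [0, 0, 0], "translation": [0, 0, 0], "jaw": 255},
    {"delta_rot": [0, 0, 0], "translation": [0, 0, 0], "jaw": 200},
    {"delta_rot": [0, 0, 0], "translation": [0, 0, 0], "jaw": 185},
    {"delta_rot": [0, 0, 0], "translation": [0, 0, 0], "jaw": 175},
    {"delta_rot": [0, 0, 0], "translation": [0, 0, 0], "jaw": 175},
    {"delta_rot": [0, 0, 0], "translation": [0, 0, 0], "jaw": 175},
    {"delta_rot": [0, 0, 0], "translation": [0, 0, 0.3], "jaw": 175},
    {"delta_rot": [0, 0, 0], "translation": [0, 0, 0.8], "jaw": 175},
    {"delta_rot": [0, 0, 0], "translation": [0, 0, 1], "jaw": 175}
  ]
}}

```text
t: 15.25
position: [0.5106, 0.438, 0.0488]
eef_rot: [0.708, -0.706, 0.001, 0.002]
force: [-0.0, 0.1, 0.7]
width: 0.0298
```

```bash
python3 st.py
python3 - <<'E'
from h import *
v=snap("wrist");cv2.imwrite("pics/w4.png",v[0])
E
```

```text
15.25 pos [0.5106 0.438  0.0488] yaw -89.83 tiltfix rows(x,y) [ 0.006 -0.001] w 0.029791743626832127 F [-0.   0.1  0.7] j6 2.2
```

View pics/w4.png

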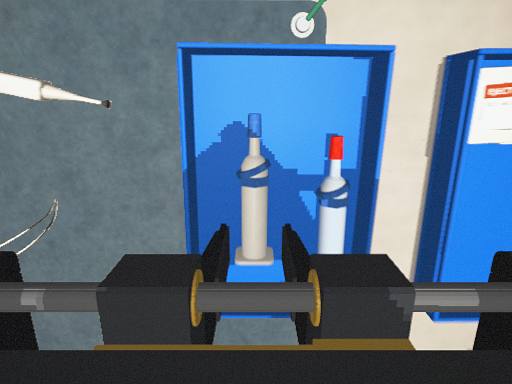

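Image 8: the syringe lies flat and free at (254,200), parallel to the stored one. Going to the box.

>>> {"fn": "servo_tool", "kwargs": {
  "rows": [
    {"delta_rot": [0, 0, 0], "translation": [0, 0, 1], "jaw": 175},
    {"delta_rot": [0, 0, 0], "translation": [0, -0.3, 1], "jaw": 175},
    {"delta_rot": [0, 0, 0], "translation": [0, -0.7, 1], "jaw": 100},
    {"delta_rot": [0, 0, 0.01], "translation": [0.1, -1, 1], "jaw": 0},
    {"delta_rot": [0, 0, 0.01], "translation": [0.1, -1, 1], "jaw": 0},
    {"delta_rot": [0, 0, 0.01], "translation": [0.1, -1, 0.5], "jaw": 0},
    {"delta_rot": [0, 0, 0.01], "translation": [0.1, -1, 0], "jaw": 0},
    {"delta_rot": [0, 0, 0.01], "translation": [0.1, -1, 0], "jaw": 0},
    {"delta_rot": [0, 0, 0.01], "translation": [0.1, -1, 0], "jaw": 0},
    {"delta_rot": [0, 0, 0.01], "translation": [0.1, -1, 0], "jaw": 0}
  ]
}}

```text
t: 16.55
position: [0.5287, 0.2742, 0.1829]
eef_rot: [0.728, -0.685, 0.004, -0.008]
force: [0.6, 0.3, 1.0]
width: 0.0944
```

>>> {"fn": "servo_tool", "kwargs": {
  "rows": [
    {"delta_rot": [0, 0, 0.01], "translation": [0.15, -1, 0], "jaw": 0},
    {"delta_rot": [0, 0, 0.01], "translation": [0.15, -1, 0], "jaw": 0},
    {"delta_rot": [0, 0, 0.01], "translation": [0.15, -1, 0], "jaw": 0},
    {"delta_rot": [0, 0, 0.01], "translation": [0.15, -1, 0], "jaw": 0},
    {"delta_rot": [0, 0, 0.01], "translation": [0.15, -1, 0], "jaw": 0},
    {"delta_rot": [0, 0, 0.01], "translation": [0.15, -1, 0], "jaw": 0},
    {"delta_rot": [0, 0, 0.01], "translation": [0.15, -1, 0], "jaw": 0},
    {"delta_rot": [0, 0, 0.01], "translation": [0.15, -1, 0], "jaw": 0},
    {"delta_rot": [0, 0, 0.01], "translation": [0.15, -1, 0], "jaw": 0},
    {"delta_rot": [0, 0, 0.01], "translation": [0.15, -1, 0], "jaw": 0}
  ]
}}

```text
t: 17.8
position: [0.5588, 0.0644, 0.1967]
eef_rot: [0.755, -0.655, 0.008, -0.013]
force: [-0.2, -1.2, 1.0]
width: 0.095
```

>>> {"fn": "servo_tool", "kwargs": {
  "rows": [
    {"delta_rot": [0, 0, 0.01], "translation": [0.1, -1, 0], "jaw": 0},
    {"delta_rot": [0, 0, 0.01], "translation": [0.1, -1, 0], "jaw": 0},
    {"delta_rot": [0, 0, 0.01], "translation": [0.1, -1, 0], "jaw": 0},
    {"delta_rot": [0, 0, 0.01], "translation": [0.1, -1, 0], "jaw": 0},
    {"delta_rot": [0, 0, 0.01], "translation": [0.2, -1, 0], "jaw": 0},
    {"delta_rot": [0, 0, 0.01], "translation": [0.3, -1, 0], "jaw": 0},
    {"delta_rot": [0, 0, 0], "translation": [0.3, -1, 0], "jaw": 0},
    {"delta_rot": [0, 0, 0], "translation": [0.4, -1, 0], "jaw": 0},
    {"delta_rot": [0, 0, 0], "translation": [0.4, -1, 0], "jaw": 0},
    {"delta_rot": [0, 0, 0], "translation": [0.4, -1, 0], "jaw": 0}
  ]
}}

```text
t: 19.05
position: [0.6075, -0.1464, 0.2073]
eef_rot: [0.77, -0.637, 0.012, -0.015]
force: [-0.1, -0.5, -0.7]
width: 0.0952
```

```bash
python3 st.py
```

```text
19.05 pos [ 0.6075 -0.1464  0.2073] yaw -79.21 tiltfix rows(x,y) [-0.01   0.048] w 0.09515072441409203 F [-0.1 -0.5 -0.7] j6 1.05
```

>>> {"fn": "servo_tool", "kwargs": {
  "rows": [
    {"delta_rot": [-0.005, 0.016, 0], "translation": [0.4, -0.6, 0], "jaw": 0},
    {"delta_rot": [-0.005, 0.016, 0], "translation": [0.4, -0.5, -0.4], "jaw": 0},
    {"delta_rot": [0, 0.016, 0], "translation": [0.4, -0.4, -0.6], "jaw": 0},
    {"delta_rot": [0, 0, 0], "translation": [0.4, -0.4, -0.7], "jaw": 0},
    {"delta_rot": [0, 0, 0], "translation": [0.4, -0.3, -0.8], "jaw": 0},
    {"delta_rot": [0, 0, 0], "translation": [0.4, -0.2, -0.8], "jaw": 0},
    {"delta_rot": [0, 0, 0], "translation": [0.2, 0, -0.8], "jaw": 0},
    {"delta_rot": [0, 0, 0], "translation": [0.1, 0, -0.5], "jaw": 0},
    {"delta_rot": [0, 0, 0], "translation": [0, 0, -0.2], "jaw": 0},
    {"delta_rot": [0, 0, 0], "translation": [0, 0, 0], "jaw": 0}
  ]
}}

```text
t: 20.3
position: [0.6647, -0.1973, 0.1019]
eef_rot: [0.771, -0.637, -0.003, 0.002]
force: [0.1, -0.2, -0.5]
width: 0.0953
```

```bash
python3 st.py
cat > bx.py <<'E'
import sys
from h import *
z=float(sys.argv[1]); v=snap("wrist"); img=v[0].copy(); hsv=cv2.cvtColor(img,cv2.COLOR_BGR2HSV)
m=cv2.inRange(hsv,(0,0,160),(180,70,255)); m[250:]=0
m=cv2.morphologyEx(m,cv2.MORPH_CLOSE,np.ones((9,9))); m=cv2.morphologyEx(m,cv2.MORPH_OPEN,np.ones((7,7)))
for c in cv2.findContours(m,cv2.RETR_EXTERNAL,cv2.CHAIN_APPROX_NONE)[0]:
    if cv2.contourArea(c)<1500: continue
    P=ray(v,c[:,0,:],z)[:,:2]; r=cv2.minAreaRect((P*1000).astype(np.float32)); print(np.round([*r[0],*r[1],r[2]],1))
    cv2.drawContours(img,[c],-1,(0,0,255),1)
p=state()["position"]; cv2.circle(img,tuple(int(a) for a in proj(v,[*p[:2],z])[0]),4,(0,255,0),1)
cv2.imwrite(sys.argv[2],img)
E
python3 bx.py .02 pics/w5.png
```

```text
20.3 pos [ 0.6647 -0.1973  0.1019] yaw -79.19 tiltfix rows(x,y) [-0.002 -0.008] w 0.09533040835261718 F [ 0.1 -0.2 -0.5] j6 1.02
[ 704.9 -146.7  189.1  353.3   10.8]
```

View pics/w5.png

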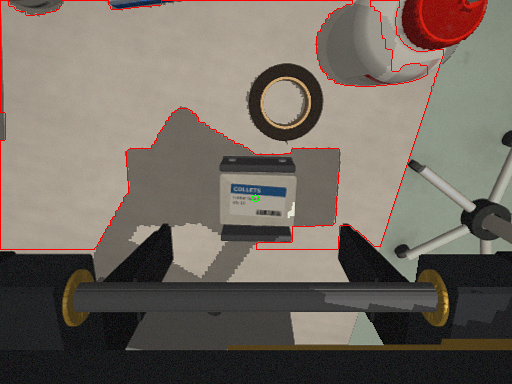

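Image 9: the colour mask caught the worktop, so its numbers are no use. The picture itself shows the box top spanning (220,174)–(295,227), and the TCP mark at (256,196) is close to its centre. Casting the centre and corners directly.

Run:
```python
from h import *
v=snap("wrist"); img=v[0]
print(ray(v,[[257,199],[221,176],[295,173],[221,225],[293,226]],.02).round(4))
g=cv2.cvtColor(img,cv2.COLOR_BGR2GRAY)
print("row200",g[200,205:310:1].tolist())
print("col250",g[145:250,230].tolist())
print("col285",g[145:250,287].tolist())
```

```text
[[ 0.6647 -0.1986  0.02  ]
 [ 0.6783 -0.1667  0.02  ]
 [ 0.6918 -0.2242  0.02  ]
 [ 0.6367 -0.1733  0.02  ]
 [ 0.6471 -0.2326  0.02  ]]
row200 [102, 106, 102, 108, 103, 105, 103, 108, 104, 102, 103, 105, 102, 106, 113, 142, 148, 141, 148, 144, 141, 142, 148, 147, 148, 157, 161, 162, 161, 162, 162, 160, 160, 162, 163, 161, 160, 158, 156, 161, 163, 161, 157, 154, 144, 142, 157, 159, 161, 155, 153, 154, 147, 139, 154, 159, 161, 161, 157, 161, 159, 161, 156, 158, 159, 159, 160, 158, 159, 160, 160, 158, 160, 157, 156, 163, 158, 158, 159, 158, 150, 147, 142, 146, 148, 141, 145, 144, 144, 138, 107, 99, 103, 98, 105, 103, 103, 106, 102, 101, 105, 103, 105, 102, 102]
col250 [107, 102, 104, 102, 101, 104, 105, 108, 107, 106, 111, 64, 54, 57, 90, 99, 64, 39, 39, 44, 55, 64, 60, 58, 54, 55, 60, 102, 108, 142, 160, 159, 161, 158, 158, 162, 157, 150, 148, 138, 140, 140, 139, 139, 142, 118, 112, 122, 140, 149, 156, 157, 153, 158, 158, 157, 156, 156, 164, 160, 161, 161, 160, 160, 159, 163, 161, 160, 161, 147, 144, 145, 147, 142, 149, 143, 147, 142, 148, 113, 53, 42, 40, 43, 37, 45, 40, 38, 40, 41, 56, 57, 63, 58, 61, 52, 91, 104, 103, 106, 104, 103, 99, 104, 102]
col285 [169, 167, 168, 171, 170, 168, 168, 171, 177, 111, 106, 109, 62, 57, 35, 35, 35, 42, 35, 40, 47, 57, 63, 63, 59, 52, 51, 73, 123, 103, 103, 152, 151, 148, 148, 147, 150, 150, 151, 147, 149, 148, 150, 148, 152, 151, 147, 152, 148, 151, 150, 146, 147, 146, 147, 142, 145, 147, 144, 145, 142, 141, 144, 143, 141, 141, 137, 171, 173, 177, 147, 142, 146, 145, 145, 147, 148, 145, 144, 146, 151, 76, 36, 36, 36, 31, 31, 39, 41, 40, 52, 76, 96, 94, 89, 88, 72, 166, 168, 165, 165, 162, 165, 163, 162]
```

Box centre is about (0.6635, -0.199), agreeing with the top view (0.662, -0.200). Descending with the jaws along its length.

>>> {"fn": "servo_tool", "kwargs": {
  "rows": [
    {"delta_rot": [0, 0, 0], "translation": [-0.05, -0.08, -0.6], "jaw": 0},
    {"delta_rot": [0, 0, 0], "translation": [0, 0, -0.8], "jaw": 0},
    {"delta_rot": [0, 0, 0], "translation": [0, 0, -0.8], "jaw": 0},
    {"delta_rot": [0, 0, 0], "translation": [0, 0, -0.8], "jaw": 0},
    {"delta_rot": [0, 0, 0], "translation": [0, 0, -0.6], "jaw": 0},
    {"delta_rot": [0, 0, 0], "translation": [0, 0, -0.5], "jaw": 0},
    {"delta_rot": [0, 0, 0], "translation": [0, 0, -0.3], "jaw": 0},
    {"delta_rot": [0, 0, 0], "translation": [0, 0, -0.1], "jaw": 0},
    {"delta_rot": [0, 0, 0], "translation": [0, 0, 0], "jaw": 0},
    {"delta_rot": [0, 0, 0], "translation": [0, 0, 0], "jaw": 0}
  ],
  "force": 12
}}

```text
t: 21.65
position: [0.6642, -0.1993, 0.0073]
eef_rot: [0.771, -0.637, -0.002, 0.001]
force: [0.8, -0.5, 1.0]
width: 0.0953
```

```bash
python3 st.py
```

```text
21.65 pos [ 0.6642 -0.1993  0.0073] yaw -79.2 tiltfix rows(x,y) [-0.001 -0.005] w 0.09528086339713485 F [ 0.8 -0.5  1. ] j6 1.01
```

>>> {"fn": "servo_tool", "kwargs": {
  "rows": [
    {"delta_rot": [0, 0, 0], "translation": [0, 0, -0.1], "jaw": 80},
    {"delta_rot": [0, 0, 0], "translation": [0, 0, -0.05], "jaw": 100},
    {"delta_rot": [0, 0, 0], "translation": [0, 0, 0], "jaw": 120},
    {"delta_rot": [0, 0, 0], "translation": [0, 0, 0], "jaw": 255},
    {"delta_rot": [0, 0, 0], "translation": [0, 0, 0], "jaw": 255},
    {"delta_rot": [0, 0, 0], "translation": [0, 0, 0], "jaw": 255},
    {"delta_rot": [0, 0, 0], "translation": [0, 0, 0], "jaw": 255},
    {"delta_rot": [0, 0, 0], "translation": [0, 0, 0.1], "jaw": 255},
    {"delta_rot": [0, 0, 0], "translation": [0, 0, 0.3], "jaw": 255},
    {"delta_rot": [0, 0, 0], "translation": [0, 0, 0.5], "jaw": 255}
  ],
  "force": 15
}}

```text
t: 22.9
position: [0.6641, -0.1992, 0.0231]
eef_rot: [0.771, -0.637, -0.002, 0.001]
force: [1.5, 0.2, -0.4]
width: 0.0631
```

```bash
python3 st.py
```

```text
22.9 pos [ 0.6641 -0.1992  0.0231] yaw -79.2 tiltfix rows(x,y) [-0.001 -0.005] w 0.06313595855606144 F [ 1.5  0.2 -0.4] j6 1.01
```

The box is held at 63.1 mm. Before choosing the set-down spot, I'll triangulate the control box's top corner.

Run:
```python
from h import *
import pickle
t=pickle.load(open("top.pkl","rb"));w=pickle.load(open("w1.pkl","rb"))
def tri(a,b):
    A=[];B=[]
    for v,uv in((t,a),(w,b)):
        d=(ray(v,uv,0)-ray(v,uv,.1))[0];d/=np.linalg.norm(d);Q=np.eye(3)-np.outer(d,d);A.append(Q);B.append(Q@v[3])
    return np.linalg.lstsq(np.vstack(A),np.hstack(B),rcond=None)[0]
print("ctrl back-left",tri([505/1.5625,318/1.5625],[294,155]), "machine flange corner",tri([445/1.5625,262/1.5625],[189,66]))
```

```text
ctrl back-left [ 0.56209451 -0.07279594  0.04531114] machine flange corner [0.66801463 0.01652543 0.00613462]
```

>>> {"fn": "servo_tool", "kwargs": {
  "rows": [
    {"delta_rot": [0, 0, 0], "translation": [0, 0, 0.8], "jaw": 255},
    {"delta_rot": [0, 0, 0], "translation": [0, 0, 0.8], "jaw": 255},
    {"delta_rot": [0, 0, 0], "translation": [0, 0.3, 0.8], "jaw": 255},
    {"delta_rot": [0, 0, -0.04], "translation": [-0.2, 0.8, 0.3], "jaw": 255},
    {"delta_rot": [0, 0, -0.04], "translation": [-0.4, 1, 0], "jaw": 255},
    {"delta_rot": [0, 0, -0.04], "translation": [-0.4, 1, 0], "jaw": 255},
    {"delta_rot": [0, 0, -0.04], "translation": [-0.4, 1, 0], "jaw": 255},
    {"delta_rot": [0, 0, -0.04], "translation": [-0.4, 1, 0], "jaw": 255},
    {"delta_rot": [0, 0, -0.04], "translation": [-0.2, 1, 0], "jaw": 255},
    {"delta_rot": [0, 0, 0], "translation": [0, 0.8, 0], "jaw": 255}
  ]
}}

```text
t: 24.15
position: [0.6269, -0.0569, 0.0935]
eef_rot: [-0.705, 0.71, -0.005, 0.002]
force: [-0.4, -0.2, -1.7]
width: 0.0631
```

```bash
python3 st.py
```

```text
24.15 pos [ 0.6269 -0.0569  0.0935] yaw -90.4 tiltfix rows(x,y) [0.004 0.012] w 0.06314862507190944 F [-0.4 -0.2 -1.7] j6 1.4
```

>>> {"fn": "servo_tool", "kwargs": {
  "rows": [
    {"delta_rot": [0.004, 0.012, 0.01], "translation": [0, 0.3, -0.6], "jaw": 255},
    {"delta_rot": [0, 0, 0], "translation": [0, 0.2, -0.8], "jaw": 255},
    {"delta_rot": [0, 0, 0], "translation": [0, 0, -0.8], "jaw": 255},
    {"delta_rot": [0, 0, 0], "translation": [0, 0, -0.8], "jaw": 255},
    {"delta_rot": [0, 0, 0], "translation": [0, 0, -0.6], "jaw": 255},
    {"delta_rot": [0, 0, 0], "translation": [0, 0, -0.4], "jaw": 255},
    {"delta_rot": [0, 0, 0], "translation": [0, 0, -0.15], "jaw": 255},
    {"delta_rot": [0, 0, 0], "translation": [0, 0, -0.1], "jaw": 255},
    {"delta_rot": [0, 0, 0], "translation": [0, 0, 0], "jaw": 255},
    {"delta_rot": [0, 0, 0], "translation": [0, 0, 0], "jaw": 255}
  ]
}}

```text
t: 25.4
position: [0.6272, -0.0471, 0.0025]
eef_rot: [0.708, -0.706, -0.0, 0.0]
force: [0.9, -0.9, -1.2]
width: 0.0631
```

```bash
python3 st.py
```

```text
25.4 pos [ 0.6272 -0.0471  0.0025] yaw -89.89 tiltfix rows(x,y) [ 0.001 -0.001] w 0.06314035281022844 F [ 0.9 -0.9 -1.2] j6 1.41
```

>>> {"fn": "servo_tool", "kwargs": {
  "rows": [
    {"delta_rot": [0, 0, 0], "translation": [0, 0, -0.05], "jaw": 255},
    {"delta_rot": [0, 0, 0], "translation": [0, 0, -0.03], "jaw": 255},
    {"delta_rot": [0, 0, 0], "translation": [0, 0, 0], "jaw": 255},
    {"delta_rot": [0, 0, 0], "translation": [0, 0, 0], "jaw": 60},
    {"delta_rot": [0, 0, 0], "translation": [0, 0, 0], "jaw": 40},
    {"delta_rot": [0, 0, 0], "translation": [0, 0, 0], "jaw": 20},
    {"delta_rot": [0, 0, 0], "translation": [0, 0, 0.3], "jaw": 20},
    {"delta_rot": [0, 0, 0], "translation": [0, 0, 0.8], "jaw": 20},
    {"delta_rot": [0, 0, 0], "translation": [0, -0.2, 1], "jaw": 20},
    {"delta_rot": [0, 0, 0], "translation": [-0.3, -0.6, 1], "jaw": 60}
  ]
}}

```text
t: 26.65
position: [0.6212, -0.0632, 0.0671]
eef_rot: [0.708, -0.706, 0.0, 0.0]
force: [0.0, -0.7, 0.1]
width: 0.0821
```

>>> {"fn": "servo_tool", "kwargs": {
  "rows": [
    {"delta_rot": [0, 0, 0.05], "translation": [-0.5, -0.6, 0.8], "jaw": 60},
    {"delta_rot": [0, 0, 0.23], "translation": [-0.5, -0.2, 0.5], "jaw": 60},
    {"delta_rot": [0, 0, 0.23], "translation": [0, 0, 0], "jaw": 60},
    {"delta_rot": [0, 0, 0.23], "translation": [0, 0, 0], "jaw": 60},
    {"delta_rot": [0, 0, 0.23], "translation": [0, 0, 0], "jaw": 60},
    {"delta_rot": [0, 0, 0.23], "translation": [0, 0, 0], "jaw": 60},
    {"delta_rot": [0, 0, 0.23], "translation": [0, 0, 0], "jaw": 60},
    {"delta_rot": [0, 0, 0.23], "translation": [0, 0, 0], "jaw": 60},
    {"delta_rot": [0, 0, 0.23], "translation": [0, 0, 0], "jaw": 60},
    {"delta_rot": [0, 0, 0.1], "translation": [0, 0, 0], "jaw": 60}
  ]
}}

```text
t: 27.9
position: [0.603, -0.0903, 0.116]
eef_rot: [1.0, 0.021, 0.01, -0.005]
force: [-0.1, 1.0, -0.6]
width: 0.0728
```

```bash
python3 st.py
python3 - <<'E'
from h import *
import pickle
v=snap("wrist");pickle.dump(v,open("w6.pkl","wb"));cv2.imwrite("pics/w6.png",v[0])
E
```

```text
27.9 pos [ 0.603  -0.0903  0.116 ] yaw 2.41 tiltfix rows(x,y) [-0.013  0.024] w 0.07275678062499012 F [-0.1  1.  -0.6] j6 -0.29
```

View pics/w6.png

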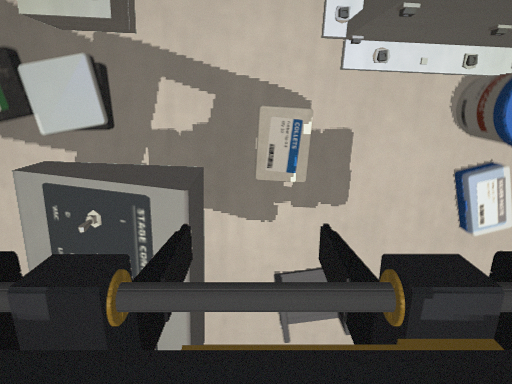

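Image 10: the box stands alone on the worktop, its top spanning about (257–312, 107–182), with the jaws now across its width.

Run:
```python
from h import *
import pickle
v=pickle.load(open("w6.pkl","rb"))
P=ray(v,[[263,107],[312,109],[306,181],[257,180]],.016)[:,:2];print(P.round(4),P.mean(0).round(4))
print([np.linalg.norm(P[i]-P[(i+1)%4]).round(4) for i in range(4)])
d=P[0]-P[3];e=P[1]-P[2];print(np.degrees(np.arctan2(d[1],d[0])),np.degrees(np.arctan2(e[1],e[0])))
```

```text
[[ 0.6084 -0.017 ]
 [ 0.6482 -0.017 ]
 [ 0.6484 -0.0772]
 [ 0.6061 -0.0778]] [ 0.6278 -0.0472]
[np.float64(0.0399), np.float64(0.0602), np.float64(0.0423), np.float64(0.0608)]
87.90193418079828 90.1696874441668
```

Box centre is (0.628, -0.047) with its length along y, matching where I let go. Taking it by its long sides.

>>> {"fn": "servo_tool", "kwargs": {
  "rows": [
    {"delta_rot": [-0.007, 0.012, -0.03], "translation": [0.4, 0.5, 0], "jaw": 60},
    {"delta_rot": [-0.006, 0.012, -0.023], "translation": [0.4, 0.6, -0.3], "jaw": 60},
    {"delta_rot": [0, 0, 0], "translation": [0.3, 0.6, -0.6], "jaw": 60},
    {"delta_rot": [0, 0, 0], "translation": [0.1, 0.4, -0.7], "jaw": 60},
    {"delta_rot": [0, 0, 0], "translation": [0, 0, -0.8], "jaw": 60},
    {"delta_rot": [0, 0, 0], "translation": [0, 0, -0.7], "jaw": 60},
    {"delta_rot": [0, 0, 0], "translation": [0, 0, -0.5], "jaw": 60},
    {"delta_rot": [0, 0, 0], "translation": [0, 0, 0], "jaw": 60},
    {"delta_rot": [0, 0, 0], "translation": [0, 0, 0], "jaw": 60},
    {"delta_rot": [0, 0, 0], "translation": [0, 0, 0], "jaw": 60}
  ]
}}

```text
t: 29.2
position: [0.6267, -0.0509, 0.0442]
eef_rot: [1.0, -0.003, 0.002, 0.001]
force: [0.4, 0.6, -0.4]
width: 0.0726
```

```bash
python3 st.py
```

```text
29.2 pos [ 0.6267 -0.0509  0.0442] yaw -0.38 tiltfix rows(x,y) [0.004 0.004] w 0.07261417932290075 F [ 0.4  0.6 -0.4] j6 -0.16
```

>>> {"fn": "servo_tool", "kwargs": {
  "rows": [
    {"delta_rot": [0.004, 0.004, 0.008], "translation": [0.05, 0.18, -0.4], "jaw": 60},
    {"delta_rot": [0, 0, 0], "translation": [0, 0, -0.6], "jaw": 60},
    {"delta_rot": [0, 0, 0], "translation": [0, 0, -0.5], "jaw": 60},
    {"delta_rot": [0, 0, 0], "translation": [0, 0, -0.3], "jaw": 60},
    {"delta_rot": [0, 0, 0], "translation": [0, 0, -0.2], "jaw": 60},
    {"delta_rot": [0, 0, 0], "translation": [0, 0, -0.05], "jaw": 60},
    {"delta_rot": [0, 0, 0], "translation": [0, 0, 0], "jaw": 120},
    {"delta_rot": [0, 0, 0], "translation": [0, 0, 0], "jaw": 255},
    {"delta_rot": [0, 0, 0], "translation": [0, 0, 0], "jaw": 255},
    {"delta_rot": [0, 0, 0], "translation": [0, 0, 0], "jaw": 255}
  ],
  "force": 15
}}

```text
t: 30.45
position: [0.6284, -0.0472, 0.0052]
eef_rot: [1.0, -0.0, -0.001, 0.0]
force: [-1.6, -0.7, 2.8]
width: 0.0447
```

```bash
python3 st.py
```

```text
30.45 pos [ 0.6284 -0.0472  0.0052] yaw -0.02 tiltfix rows(x,y) [ 0.    -0.003] w 0.04472868559272285 F [-1.6 -0.7  2.8] j6 -0.16
```

>>> {"fn": "servo_tool", "kwargs": {
  "rows": [
    {"delta_rot": [0, 0, 0], "translation": [0, 0, 0.1], "jaw": 255},
    {"delta_rot": [0, 0, 0], "translation": [0, 0, 0.5], "jaw": 255},
    {"delta_rot": [0, 0, 0], "translation": [0, 0, 1], "jaw": 255},
    {"delta_rot": [0, 0, 0], "translation": [-0.3, 0, 1], "jaw": 255},
    {"delta_rot": [0, 0, 0], "translation": [-0.8, 0, 1], "jaw": 255},
    {"delta_rot": [0, 0, 0], "translation": [-1, 0, 1], "jaw": 255},
    {"delta_rot": [0, 0, 0], "translation": [-1, 0.2, 1], "jaw": 255},
    {"delta_rot": [0, 0, 0], "translation": [-1, 0.5, 0.3], "jaw": 255},
    {"delta_rot": [0, 0, 0], "translation": [-0.7, 1, 0], "jaw": 255},
    {"delta_rot": [0, 0, 0], "translation": [-0.3, 1, 0], "jaw": 255}
  ]
}}

```text
t: 31.7
position: [0.5248, 0.0065, 0.1399]
eef_rot: [1.0, -0.001, 0.006, 0.001]
force: [-0.5, 0.2, -0.9]
width: 0.0446
```

```bash
python3 st.py
```

```text
31.7 pos [0.5248 0.0065 0.1399] yaw -0.16 tiltfix rows(x,y) [0.003 0.015] w 0.044566579829399364 F [-0.5  0.2 -0.9] j6 -0.09
```

>>> {"fn": "servo_tool", "kwargs": {
  "rows": [
    {"delta_rot": [0, 0.005, 0], "translation": [-0.2, 1, 0], "jaw": 255},
    {"delta_rot": [0.003, 0.005, 0], "translation": [-0.2, 1, 0], "jaw": 255},
    {"delta_rot": [0, 0.005, 0], "translation": [-0.2, 1, 0], "jaw": 255},
    {"delta_rot": [0, 0, 0], "translation": [-0.2, 1, 0], "jaw": 255},
    {"delta_rot": [0, 0, 0], "translation": [-0.1, 1, 0], "jaw": 255},
    {"delta_rot": [0, 0, 0], "translation": [0, 1, 0], "jaw": 255},
    {"delta_rot": [0, 0, 0], "translation": [0, 1, 0], "jaw": 255},
    {"delta_rot": [0, 0, 0], "translation": [0, 1, -0.4], "jaw": 255},
    {"delta_rot": [0, 0, 0], "translation": [0, 0.7, -0.4], "jaw": 255},
    {"delta_rot": [0, 0, 0], "translation": [0, 0.3, 0], "jaw": 255}
  ]
}}

```text
t: 32.95
position: [0.5059, 0.1928, 0.1407]
eef_rot: [1.0, -0.001, 0.011, -0.001]
force: [-0.3, -0.1, -0.1]
width: 0.0447
```

```bash
python3 st.py
python3 - <<'E'
from h import *
import pickle
v=snap("wrist");pickle.dump(v,open("w7.pkl","wb"));cv2.imwrite("pics/w7.png",v[0])
E
```

```text
32.95 pos [0.5059 0.1928 0.1407] yaw -0.12 tiltfix rows(x,y) [-0.003  0.027] w 0.044691437599418515 F [-0.3 -0.1 -0.1] j6 0.27
```

View pics/w7.png

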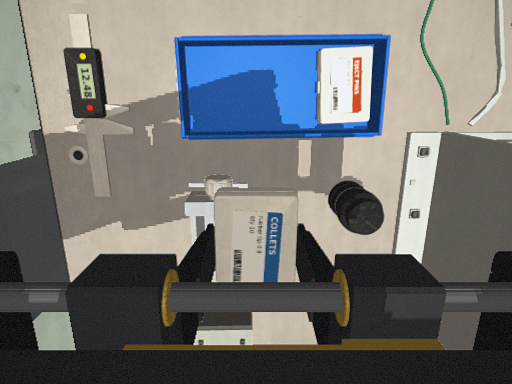

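Image 11: the box bin's rim spans (175–390, 36–138), with the stored box at (343,85). The held box is at (256,235), straight in the jaws, and the lens at (355,205) stays clear of the path. Measuring the bin from here.

Run:
```python
from h import *
import pickle
v=pickle.load(open("w7.pkl","rb"));hsv=cv2.cvtColor(v[0],cv2.COLOR_BGR2HSV)
m=cv2.inRange(hsv,(100,120,40),(130,255,255));m[145:]=0
c=max(cv2.findContours(m,cv2.RETR_EXTERNAL,cv2.CHAIN_APPROX_NONE)[0],key=cv2.contourArea)[:,0]
h=cv2.convexHull(c)[:,0]; a=cv2.approxPolyDP(h,8,True)[:,0];print(a.tolist());P=ray(v,a,.032);print(P.round(4))
r=cv2.minAreaRect((ray(v,h,.032)[:,:2]*1000).astype(np.float32));print(r)
# stored box top 
Q=ray(v,[[319,47],[370,48],[369,124],[319,124]],.019)[:,:2];print("stored",Q.mean(0),Q)
# held box top edges: at height tcp+~11mm
z=state()["position"][2]+.011;H=ray(v,[[218,192],[297,191]],z)[:,:2];print("held front edge",H, H.mean(0)-[0,.0315])
```

```text
[[389, 35], [380, 134], [182, 137], [175, 37]]
[[0.6147 0.3198 0.032 ]
 [0.6157 0.2422 0.032 ]
 [0.4463 0.2404 0.032 ]
 [0.4458 0.3181 0.032 ]]
((530.6939697265625, 279.61114501953125), (170.71070861816406, 80.31118774414062), 0.6137041449546814)
stored [0.58569491 0.28108957] [[0.56213115 0.31280714]
 [0.60503865 0.31207428]
 [0.61017209 0.24965112]
 [0.56543775 0.24982572]]
held front edge [[0.48681121 0.22596363]
 [0.52716848 0.22614561]] [0.50698985 0.19455462]
```

Bin centre reads y = 0.2796 from here and 0.2765 from the top view; I'll take TCP (0.500, 0.278). Moving over it and squaring the tool.

>>> {"fn": "servo_tool", "kwargs": {
  "rows": [
    {"delta_rot": [-0.003, 0.009, 0], "translation": [-0.1, 0.6, 0], "jaw": 255},
    {"delta_rot": [0, 0.009, 0], "translation": [-0.1, 0.8, 0], "jaw": 255},
    {"delta_rot": [0, 0.009, 0], "translation": [-0.1, 0.9, -0.3], "jaw": 255},
    {"delta_rot": [0, 0, 0], "translation": [0, 0.9, -0.5], "jaw": 255},
    {"delta_rot": [0, 0, 0], "translation": [0, 0.6, -0.7], "jaw": 255},
    {"delta_rot": [0, 0, 0], "translation": [0, 0.3, -0.7], "jaw": 255},
    {"delta_rot": [0, 0, 0], "translation": [0, 0.1, -0.7], "jaw": 255},
    {"delta_rot": [0, 0, 0], "translation": [0, 0, -0.6], "jaw": 255},
    {"delta_rot": [0, 0, 0], "translation": [0, 0, -0.3], "jaw": 255},
    {"delta_rot": [0, 0, 0], "translation": [0, 0, 0], "jaw": 255}
  ]
}}

```text
t: 34.25
position: [0.4988, 0.2815, 0.0583]
eef_rot: [1.0, -0.002, -0.002, 0.001]
force: [0.3, -0.2, 0.0]
width: 0.0446
```

```bash
python3 st.py
```

```text
34.25 pos [0.4988 0.2815 0.0583] yaw -0.17 tiltfix rows(x,y) [ 0.002 -0.004] w 0.04461657714360084 F [ 0.3 -0.2  0. ] j6 0.42
```

>>> {"fn": "servo_tool", "kwargs": {
  "rows": [
    {"delta_rot": [0.002, -0.004, 0.004], "translation": [0.05, -0.17, 0], "jaw": 255},
    {"delta_rot": [0, 0, 0], "translation": [0, 0, -0.3], "jaw": 255},
    {"delta_rot": [0, 0, 0], "translation": [0, 0, -0.5], "jaw": 255},
    {"delta_rot": [0, 0, 0], "translation": [0, 0, -0.5], "jaw": 255},
    {"delta_rot": [0, 0, 0], "translation": [0, 0, -0.4], "jaw": 255},
    {"delta_rot": [0, 0, 0], "translation": [0, 0, -0.3], "jaw": 255},
    {"delta_rot": [0, 0, 0], "translation": [0, 0, -0.2], "jaw": 255},
    {"delta_rot": [0, 0, 0], "translation": [0, 0, -0.1], "jaw": 255},
    {"delta_rot": [0, 0, 0], "translation": [0, 0, 0], "jaw": 255},
    {"delta_rot": [0, 0, 0], "translation": [0, 0, 0], "jaw": 255}
  ]
}}

```text
t: 35.5
position: [0.501, 0.2779, 0.0106]
eef_rot: [1.0, -0.0, 0.002, -0.0]
force: [-0.2, 0.1, -0.8]
width: 0.0446
```

```bash
python3 st.py
```

```text
35.5 pos [0.501  0.2779 0.0106] yaw -0.02 tiltfix rows(x,y) [-0.001  0.004] w 0.044609110435420395 F [-0.2  0.1 -0.8] j6 0.41
```

>>> {"fn": "servo_tool", "kwargs": {
  "rows": [
    {"delta_rot": [0, 0, 0], "translation": [0, 0, -0.06], "jaw": 255},
    {"delta_rot": [0, 0, 0], "translation": [0, 0, -0.05], "jaw": 255},
    {"delta_rot": [0, 0, 0], "translation": [0, 0, -0.03], "jaw": 255},
    {"delta_rot": [0, 0, 0], "translation": [0, 0, 0], "jaw": 255},
    {"delta_rot": [0, 0, 0], "translation": [0, 0, 0], "jaw": 255},
    {"delta_rot": [0, 0, 0], "translation": [0, 0, 0], "jaw": 255},
    {"delta_rot": [0, 0, 0], "translation": [0, 0, 0], "jaw": 255},
    {"delta_rot": [0, 0, 0], "translation": [0, 0, 0], "jaw": 255},
    {"delta_rot": [0, 0, 0], "translation": [0, 0, 0], "jaw": 255},
    {"delta_rot": [0, 0, 0], "translation": [0, 0, 0], "jaw": 255}
  ]
}}

```text
t: 36.75
position: [0.5015, 0.2781, 0.0083]
eef_rot: [1.0, -0.0, 0.002, -0.001]
force: [-0.3, -0.7, -0.1]
width: 0.0444
```

>>> {"fn": "servo_tool", "kwargs": {
  "rows": [
    {"delta_rot": [0, 0, 0], "translation": [0, 0, 0], "jaw": 120},
    {"delta_rot": [0, 0, 0], "translation": [0, 0, 0], "jaw": 100},
    {"delta_rot": [0, 0, 0], "translation": [0, 0, 0], "jaw": 100},
    {"delta_rot": [0, 0, 0], "translation": [0, 0, 0], "jaw": 100},
    {"delta_rot": [0, 0, 0], "translation": [0, 0, 0], "jaw": 100},
    {"delta_rot": [0, 0, 0], "translation": [0, 0, 0.3], "jaw": 100},
    {"delta_rot": [0, 0, 0], "translation": [0, 0, 0.8], "jaw": 100},
    {"delta_rot": [0, 0, 0], "translation": [0, 0, 1], "jaw": 100},
    {"delta_rot": [0, 0, 0], "translation": [0, 0, 1], "jaw": 100},
    {"delta_rot": [0, 0, 0], "translation": [0, 0, 1], "jaw": 100}
  ]
}}

```text
t: 38.0
position: [0.5012, 0.278, 0.0953]
eef_rot: [1.0, -0.0, 0.002, -0.001]
force: [0.6, -0.4, -0.8]
width: 0.0578
```

>>> {"fn": "servo_tool", "kwargs": {
  "rows": [
    {"delta_rot": [0, 0, 0], "translation": [-0.2, -0.6, 1], "jaw": 100},
    {"delta_rot": [0, 0, 0], "translation": [-0.2, -1, 1], "jaw": 100},
    {"delta_rot": [0, 0, 0], "translation": [-0.2, -1, 0.5], "jaw": 100},
    {"delta_rot": [0, 0, 0], "translation": [-0.2, -1, 0], "jaw": 100},
    {"delta_rot": [0, 0, 0], "translation": [-0.2, -1, 0], "jaw": 100},
    {"delta_rot": [0, 0, 0], "translation": [-0.2, -1, 0], "jaw": 100},
    {"delta_rot": [0, 0, 0], "translation": [-0.2, -1, 0], "jaw": 100},
    {"delta_rot": [0, 0, 0], "translation": [-0.2, -1, 0], "jaw": 100},
    {"delta_rot": [0, 0, 0], "translation": [0, -0.5, 0], "jaw": 100},
    {"delta_rot": [0, 0, 0], "translation": [0, 0, 0], "jaw": 100}
  ]
}}

```text
t: 39.25
position: [0.4682, 0.1091, 0.1534]
eef_rot: [1.0, -0.0, 0.006, -0.002]
force: [0.6, -0.4, -1.0]
width: 0.0578
```

```bash
python3 st.py
python3 - <<'E'
from h import *
t=snap("top");s=snap("scene")
a=cv2.resize(t[0][160:290,90:260],None,fx=3,fy=3); b=cv2.resize(s[0][170:310,130:290],None,fx=2,fy=2)
w=snap("wrist");c=cv2.resize(w[0][0:240],None,fx=.55,fy=.55)
o=np.zeros((590,800,3),np.uint8); o[:390,:510]=a; o[:280,510:800]=cv2.resize(b,(290,280)); o[400:400+c.shape[0],:c.shape[1]]=c
cv2.imwrite("pics/final.png",o); import pickle; pickle.dump((t,s,w),open("fin.pkl","wb"))
E
```

```text
39.25 pos [0.4682 0.1091 0.1534] yaw -0.04 tiltfix rows(x,y) [-0.006  0.015] w 0.05783773509578638 F [ 0.6 -0.4 -1. ] j6 0.11
```

View pics/final.png

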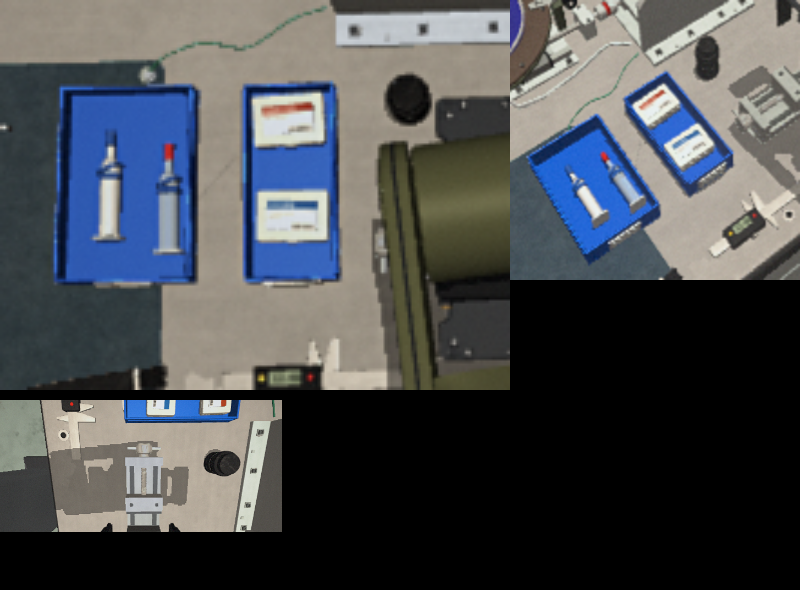

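Image 12: both syringes lie parallel in the wide bin, and both boxes lie across the narrow bin, flat and separate. The lens and caliper are where they were, and the arm is clear.

```bash
python3 -c "
from rig import bot;print(bot.hand_in())"
```

```text
the job is handed in; nothing more can be done
None
```

Both things are in their bins and I handed the job in at about 39 s, well under the 72 s limit.

- **Syringe:** I gripped it by the bare barrel and laid it in the syringe bin, parallel to the stored one.
- **Box:** I lifted it from the stand by its two ends and set it down on the open worktop. I then took it by its long sides and laid it across the box bin beside the stored box.

**Last checks:** the final top and scene views show both things flat, free and beside their mates, with the gripper empty and clear. The lens and caliper look untouched. The tape roll was outside my last crops, but nothing moved near it after the grasp at the stand.

**Disagreements:**
- The box bin's centre in y read 0.2765 m from the top view and 0.2796 m from the wrist camera. I aimed for 0.278 m, and the box went in without contact.
- One colour mask of the box at the stand failed, so I read its position straight from the picture instead.
- The gripper width read 44.6 mm on the box's 46 mm sides, though the box never slipped.
- I judged floor contact at the three set-downs from height, because the force readings stayed at noise level. The box may have settled by up to about a millimetre when I let go.

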